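Clear the slat conveyor and tension its chain

TASK

First take the lidded tub off the slat conveyor and set it down gently, not dropped, on top of the matching tub on the bench, so that its four feet sit in the four pockets of the lid below. Then wind the conveyor's tension wheel clockwise until it turns firm and the pointer stands at the set line; do not overwind it beyond the line. Let go of everything, and leave the spray bottle, food tray and jar where they are.

Things in the scene. Friction and masses are not known exactly. Their poses are not given: they have to be found in the camera images.
- tub_upper: Grey tub with a clipped-on (inseparable) white lid, standing on the conveyor's slats. 60 (x) x 110 (y) x 70 mm high over feet and lid, 0.25 to 0.5 kg. Origin: centre of the underside of the feet; z up. The lid skirt, from 52 mm to 70 mm above the origin, is 60 x 110 mm; the body below it is 57 x 106 mm. Four round tapered feet (12 mm diameter, 8 mm at the tip, 6 mm high) at x = +-18.5, y = +-43.5 mm. It can be gripped across its 60 mm width.
- tub_lower: Same tub, about 0.45 kg, standing loose on the bench to the right (-y) of the conveyor; same origin and axes. Its lid has at its corners four square pockets, 16 x 16 mm and 5 mm deep, centred at x = +-18.5, y = +-43.5 mm. A tub stacked properly on it, either way round, has its origin 65 mm above this one's origin; 70 mm means that the feet stand on the lid outside the pockets.
- conveyor: Stainless slat conveyor, fixed to the bench; its slats form a flat top 85 mm above the bench, 140 mm wide along x, from y = -160 to +55 mm of its frame; the take-up housing with the tension wheel fills y = +65 to +200 mm (top at 95 mm). Origin on the bench; z up, y along the conveyor towards the wheel.
- wheel (a joint): Turn of the tension wheel in rad, growing clockwise seen from above (tightening); the range is 0 to 16.5. The wheel is a 108 mm spoked aluminium hand wheel with an upright axis on the take-up housing, rim centre 120 mm above the bench. It starts slack between 2 and 6 rad; the set tension is at 14.0 rad. It stays where it is left. Resistance felt at the handle: rising steadily as it is wound: about 2 N at 2 rad, 4.5 N at 6 rad, 7 N at 9 rad, 10 N at 14 rad, 11 N at 15.5 rad.
- wheel_hub (a point): The wheel's axis at hub-top height, 128 mm above the bench.
- handle_grip (a point): Middle of the graspable part of the wheel's upright crank handle: a black grip, 21 mm diameter, freely spinning on its pin, 42 mm from the wheel axis, reaching from 128 to 178 mm above the bench (this point is 154 mm above it). It circles with the wheel, clockwise seen from above to tighten.
- pointer_tip (a point): Tip of the small dark steel take-up pointer that slides on the white-plated ledge (top 75 mm above the bench) on the conveyor's far (+x) side, beside the wheel. It moves 2.5 mm per rad of wheel turn (15.7 mm a turn), along the conveyor's +y as the wheel tightens.
- set_line (a point): Middle of the black set line, 18 mm long, across the ledge beside the pointer (along the conveyor's x); axes as the conveyor's. The chain is tensioned when the pointer tip has the same y as the line, in the conveyor's frame.
- spray_bottle: Bystander: white spray bottle, 72 mm diameter, 196 mm high; origin at the centre of its base.
- food_tray: Bystander: empty black open food tray, 130 x 180 x 34 mm; origin at the centre of its underside.
- spice_jar: Bystander: pale jar with a white cap, 68 mm diameter, 85 mm high; origin at the centre of its base.
Mind the look-alikes: they are no part of the job. Leave any black or blue look-alike of the tub_upper alone.

How it is judged:
On the way, in this order (a step that is already met when the one before it is completed fails the run):
1. the tub from the conveyor stands let go on the other tub, its feet in the lid's pockets (x of tub_upper in the frame of tub_lower between -0.004 and 0.004 m and y of tub_upper in the frame of tub_lower between -0.004 and 0.004 m and z of tub_upper in the frame of tub_lower between 0.063 and 0.0672 m and angle between the x axis of tub_upper and the x axis of tub_lower, either way round below 0.12 rad and angle between each of tub_lower, tub_upper's own z axis and vertical below 0.05 rad and height (world z) of tub_lower below 0.004 m and linear speed of tub_upper below 0.02 m/s and contact force between tub_upper and the fingers below 0.1 N), for 0.2 s.
2. the wheel is wound to the set tension: pointer at the set line (y of pointer_tip in the frame of set_line between -0.003 and 0.003 m and velocity of joint wheel between -0.1 and 0.1 rad/s), for 0.2 s.
At the end, for the whole second after the job is handed in: Upper tub level, still and let go on the lower one, feet in the pockets (origin 63 to 67.2 mm above the lower's, within 4 mm sideways, parallel within 0.12 rad), lower tub flat on the bench; pointer tip within 3 mm of the set line along the conveyor's y, wheel still (all of step 1 and all of step 2); the robot touches nothing.
It fails at once if the chain is overwound: the pointer goes more than 4.5 mm past the set line (y of pointer_tip in the frame of set_line above 0.0045 m).
It fails at once if the tub is dropped (it moves faster than 0.4 m/s out of the gripper) (contact force between tub_upper and the fingers below 0.01 N and linear speed of tub_upper above 0.4 m/s).
It fails at once if the spray bottle is pushed aside by more than 30 mm or tipped (distance of spray_bottle from where it was at the start of the episode above 0.03 m or angle between spray_bottle's own z axis and vertical above 0.5 rad).
It fails at once if the food tray is pushed aside by more than 30 mm or tipped (distance of food_tray from where it was at the start of the episode above 0.03 m or angle between food_tray's own z axis and vertical above 0.5 rad).
It fails at once if the spice jar is pushed aside by more than 30 mm or tipped (distance of spice_jar from where it was at the start of the episode above 0.03 m or angle between spice_jar's own z axis and vertical above 0.5 rad).
It also fails if it takes over 67 s, if anything falls off the work surface, if the arm or the gripper's body presses on something with over 40 N, if the wrist force passes 120 N, or if a joint passes its speed limit or range.

ROBOT

A 7-joint arm with a two-finger parallel gripper is mounted at the origin on the work surface. World frame = base frame: x ahead of the robot, y to its left, z up, the work surface at z = 0. Lengths are in m, angles in rad, forces in N, time in s.
With the tool pointing down it reaches from about 0.4 to 0.85 m from the base axis. Payload 10.4 kg.
Tool frame: the origin (TCP) lies midway between the tips of the shut fingers; the grasp point (between the pads) lies 19 mm behind it; z points along the fingers, x is the direction in which the jaws open and shut, and the axes are right-handed (so a half turn about z gives the same grasp; the last joint's range is limited). The gripper opens to 85 mm and grips with 20 to 120 N. Pads are 22 mm wide; open, the fingers measure 114 mm over their backs; the gripper's body (76 mm by 85 mm) begins 54 mm behind the grasp point. The pads swing forward as they close: fully open they stand 13 mm farther back than shut.
Start: joints at [-1.164, 0.332, -0.065, 1.46, 0.022, 1.35, -0.088], TCP at [0.26, 0.568, 0.231] pointing down, gripper open.
Joint ranges: [-2.6, 2.6], [-0.5, 2.12], [-1.47, 1.34], [0.16, 2.42], [-1.27, 4.41], [0.06, 2.06], [-2.6, 2.6]. Speed limits (rad/s): [2.22, 2.22, 2.79, 2.79, 3.14, 3.14, 3.14].

INTERFACE

Orientations are given as a unit quaternion [x, y, z, w].
In Python, from workcell import monitor, eyes, ticket, models gives the robot as it stands.
- The arm moves only by the tool servo_tool, never from a script. Its argument "motion" is a list of rows, each a list of 7 numbers: the opening, from 0 (shut) to 1 (fully open), then the shift along the tool's x, y, z in m, then the turn, a rotation vector about the tool's x, y, z in degrees. In form: [[fingers, tx, ty, tz, rx, ry, rz], ...]. A call has 1 to 20 rows; each row is the pose to reach, as a shift and turn from the pose commanded when the call began, along the tool's axes at that moment; what a row does not reach only later rows make up. A row lasts 1/8 s, in which the tool goes at most 62.5 mm and 10.7 degrees, less where a joint would pass 70% of its speed; a pose out of reach is approached as far as the arm can. A call with a gripper value outside its range is refused whole. The fingers move at their own pace and stop on an object; "grip_force" is the grip in N (left out, the last holds). Time passes only in rows, so rows that repeat a pose let the fingers close. It gives the time, the measured TCP pose, the force and the opening at its end, in the units of the state.
- monitor.get_obs(): the state, without advancing time (a new reading comes with each control period).
- eyes.camera(name): name is "scene" or "top" or "wrist"; returns (picture, depth): 400x640x3 uint8, blue, green, red; 400x640 float32, m along the optical axis (not along the pixel's ray), 0 where there is no reading.
- eyes.camera_info(name): a dict with "intrinsics" (3x3 intrinsics, pixels), "k1" (the pictures are not rectified: a ray, as slopes to the right and down, at radius r is drawn at 1 + k1 r^2 times it, then the intrinsics apply), "extrinsics" (4x4, takes a point from world to camera coordinates); the wrist camera has in their place "tool_from_camera" (4x4, takes a point from camera to tool coordinates, whose origin is the TCP and whose axes are the tool frame's). Camera axes: x right, y down, z forward; pixel columns grow to the right and rows downward; lengths in m; the calibration is good to about 2 mm. A picture is of the moment at which its call begins: read the wrist's pose just before it. camera_info takes no time and is no camera call.
- ticket.hand_in(): hands the job in, once; it reports no verdict.
Trained networks look in the newest picture that a camera, given by its name, has taken for a name from the list of things; names that differ only in an ending like _2 or _b are one class to them, and where a whole thing is asked for, a point or a joint stands for the part that bears it (a point fixed in the world has none). Each returns a list of dicts, best first, with "confidence" (0 to 1); they miss things now and then, are a little off and sometimes report something else, mostly with a low value. They report only what shows in the picture. A call takes as long as a camera call. They do not tell look-alikes from the thing itself.
- models.boxes_of(camera, thing): "point" ([x, y, z] in m, in the coordinates of the camera as it stood for that picture, good to about 4 mm: the middle of the surface that is visible of it).
The state is a dict: "clock": time; "joint_pos": joint angles; "joint_velocities": joint speeds; "tau": joint torques, N m; "position": TCP position; "ee_rot": TCP orientation; "ft_force": force on the tool from outside, world axes, zero at the start; "torque": the same for the moment, N m; "grip_width": opening from 0.0 (shut) to 1.0 (fully open).
Only numpy, scipy, OpenCV 4.12 (cv2) and the standard library are available. Lean on these libraries where they do the work, as an engineer would, in place of code of your own. Each camera call takes 0.05 s, during which the arm holds its last target. There are 200 camera calls.

## Working session

There is one attempt and no reset: what is moved stays moved. The work goes in short steps, Python scripts to look and compute and a tool call to move; the robot and the scene stay as the last step left them, time stands still between calls to the robot, and variables do not carry over. Pictures are saved under pics/ and viewed, about 8 in all and at most 12, crops included, and the job is handed in when it is done.

Besides the shell and the picture viewer there is one more tool, called after "Call:" as a command line: name --pt "numbers of a row" for each row, then --argument value for the rest. servo_tool: Moves the arm, as the interface text tells. Its arguments: {"type":"object","properties":{"motion":{"type":"array"},"grip_force":{"type":"number"}},"required":["motion"]}

```bash
mkdir -p pics; ls; cat > h.py <<'E'
import numpy as np, cv2
from workcell import monitor, eyes, ticket, models
from scipy.spatial.transform import Rotation as R
def T_wc(cam,obs=None):
    i=eyes.camera_info(cam)
    if 'extrinsics' in i: return np.linalg.inv(np.array(i['extrinsics']))
    obs=obs or monitor.get_obs(); T=np.eye(4); T[:3,:3]=R.from_quat(obs['ee_rot']).as_matrix(); T[:3,3]=obs['position']
    return T@np.array(i['tool_from_camera'])
def rays(cam,uv):
    i=eyes.camera_info(cam);K=np.array(i['intrinsics']);uv=np.asarray(uv,float).reshape(-1,2)
    d=(uv-K[:2,2])/[K[0,0],K[1,1]]; s=d.copy()
    for _ in range(20): s=d/(1+i['k1']*(s**2).sum(1,keepdims=True))
    return np.c_[s,np.ones(len(s))]
def at_z(cam,uv,z,T):   # pixel -> world point on the plane z
    d=rays(cam,uv)@T[:3,:3].T; o=T[:3,3]; return o+d*((z-o[2])/d[:,2])[:,None]
def cloud(cam,depth,T):
    h,w=depth.shape; uv=np.stack(np.meshgrid(np.arange(w),np.arange(h)),-1).reshape(-1,2)
    p=rays(cam,uv)*depth.reshape(-1,1); return (p@T[:3,:3].T+T[:3,3]).reshape(h,w,3)
def find(cam,name,T):
    return [(round(b['confidence'],2),np.round(T[:3,:3]@np.array(b['point'])+T[:3,3],3).tolist()) for b in models.boxes_of(cam,name)]
E
cat > a.py <<'E'
from h import *
o=monitor.get_obs();print(o)
for c in ['top','scene']:
    T=T_wc(c); im,d=eyes.camera(c); cv2.imwrite(f'pics/{c}0.png',im); np.save(f'{c}0.npy',d); print(c,T.round(3).tolist(),eyes.camera_info(c)['intrinsics'])
    for n in ['tub_upper','tub_lower','conveyor','wheel_hub','handle_grip','pointer_tip','set_line','spray_bottle','food_tray','spice_jar']: print(n,find(c,n,T))
E
python3 a.py
```

```text
pics
{'clock': 0.0, 'joint_pos': array([-1.16360712,  0.3328435 , -0.06469654,  1.46097442,  0.02158996,
        1.34990601, -0.08852021]), 'joint_velocities': array([-0.00029939, -0.00019117,  0.00046892,  0.00047591,  0.00105224,
        0.00059472,  0.00123337]), 'tau': array([-9.95378286e-04, -6.25460744e+01,  4.85177629e-02, -3.91606843e+01,
        1.61526224e-02,  9.96605231e-03, -5.31327566e-05]), 'position': array([0.26026581, 0.56779959, 0.23051784]), 'ee_rot': array([ 8.41629995e-01,  5.40054105e-01, -5.87545342e-04,  4.12864907e-04]), 'ft_force': array([-0.25316496, -0.26152977,  0.27636334]), 'torque': array([-0.03624151,  0.00323811, -0.03487144]), 'grip_width': 1.0005296868212965}
top [[-0.015, -0.997, 0.075, 0.515], [-1.0, 0.016, 0.004, 0.037], [-0.005, -0.075, -0.997, 1.294], [0.0, 0.0, 0.0, 1.0]] [[414.32099063   0.         322.70189302]
 [  0.         414.32099063 200.68013372]
 [  0.           0.           1.        ]]
tub_upper [(0.87, [0.574, 0.007, 0.157]), (0.8, [0.399, 0.025, 0.068])]
tub_lower [(0.66, [0.505, -0.26, 0.072])]
conveyor [(0.76, [0.586, 0.159, 0
[... 442 characters left out ...]
 [0.0, 0.0, 0.0, 1.0]] [[451.58347603   0.         325.09048598]
 [  0.         451.58347603 202.46116637]
 [  0.           0.           1.        ]]
tub_upper [(0.96, [0.592, 0.013, 0.155]), (0.82, [0.41, 0.028, 0.07]), (0.75, [0.825, -0.046, 0.067])]
tub_lower [(0.75, [0.518, -0.264, 0.071]), (0.23, [0.712, -0.283, 0.121])]
conveyor [(0.89, [0.619, 0.157, 0.085]), (0.58, [0.712, -0.284, 0.122])]
wheel_hub [(0.6, [0.579, 0.227, 0.125])]
handle_grip [(0.96, [0.579, 0.232, 0.125]), (0.75, [0.594, 0.011, 0.154])]
pointer_tip []
set_line [(0.8, [0.62, 0.158, 0.079])]
spray_bottle [(0.66, [0.712, -0.282, 0.119])]
food_tray [(0.88, [0.645, 0.463, -0.002])]
spice_jar [(0.9, [0.448, 0.372, 0.063])]
```

View pics/top0.png

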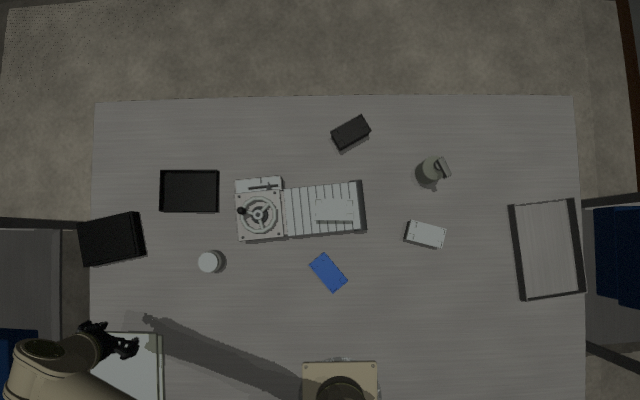

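View pics/scene0.png

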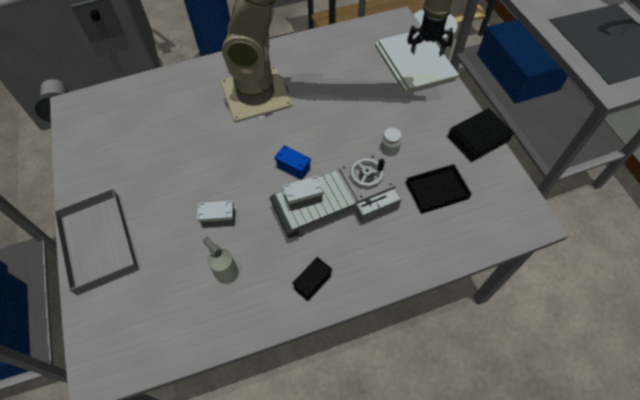

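Candidates in the top picture: the white-lidded tub on the slats (335,210), the white-lidded tub on the bench (427,233), the blue look-alike (328,272) and the black one (350,132). By the description, tub_upper is at (335,210) and tub_lower is at (427,233). The wheel is at about (261,213), its handle at (242,211), and the pointer ledge at (260,185).

```bash
cat > b.py <<'E'
from h import *
for c in ['top','scene']:
    T=T_wc(c); d=np.load(f'{c}0.npy'); P=cloud(c,d,T); X=P[...,:2]
    for n,ctr,lo,hi in [('upper',(.575,.008),.145,.17),('lower',(.505,-.26),.06,.085),('conv',(.58,.1),.075,.1)]:
        m=(d>0)&(np.linalg.norm(X-ctr,axis=2)<(.09 if n!='conv' else .25))&(P[...,2]>lo)&(P[...,2]<hi)
        r=cv2.minAreaRect((X[m]*1000).astype(np.float32)); print(c,n,m.sum(),np.round(r[0],1),np.round(r[1],1),round(r[2],1),P[m][:,2].mean().round(4))
    
im=cv2.imread('pics/top0.png'); a=cv2.resize(im[165:255,225:375],(800,480),interpolation=cv2.INTER_CUBIC); cv2.imwrite('pics/crop1.png',np.clip(a*1.6,0,255).astype(np.uint8))
E
python3 b.py
```

```text
top upper 866 [577.9  12.3] [109.   60.1] 87.8 0.1541
top lower 755 [ 504.5 -263.1] [111.1  60.9] 74.0 0.0691
top conv 4819 [539.   96.7] [382.7 391.4] 18.7 0.0872
scene upper 672 [579.3  13. ] [111.1  63.3] 89.1 0.154
scene lower 634 [ 505.9 -263.6] [114.   65.3] 74.6 0.0688
scene conv 3459 [528.6 114.4] [391.8 306.1] 86.6 0.0869
```

View pics/crop1.png

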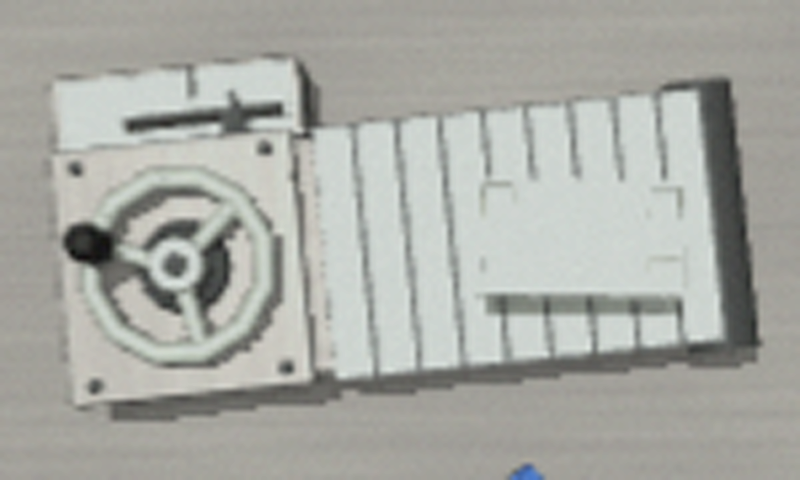

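```bash
cat >> h.py <<'E'
def plan(pos,yaw_deg):  # world TCP target + world angle of tool x (tool down) -> tool shift, turn
    o=monitor.get_obs(); A=R.from_quat(o['ee_rot']); y=np.radians(yaw_deg)
    B=R.from_matrix(np.array([[np.cos(y),np.sin(y),0],[np.sin(y),-np.cos(y),0],[0,0,-1]]))
    print('clock',o['clock'],'shift',(A.inv().apply(np.array(pos)-o['position'])).round(4),'turn',np.degrees((A.inv()*B).as_rotvec()).round(2))
E
python3 -c "
from h import *
plan([.578,.0125,.32],-2); print(eyes.camera_info('wrist'))"
```

```text
clock 1.1 shift [-0.3728  0.5202 -0.0887] turn [-0.   -0.   67.37]
{'intrinsics': array([[330.53765563,   0.        , 316.70270799],
       [  0.        , 330.53765563, 200.61686777],
       [  0.        ,   0.        ,   1.        ]]), 'k1': -0.05529574862098154, 'tool_from_camera': array([[ 9.99999400e-01, -2.39849377e-04,  1.06897541e-03,
        -1.13361964e-04],
       [-5.72397936e-05,  9.62969361e-01,  2.69610843e-01,
        -6.85252008e-02],
       [-1.09405656e-03, -2.69610743e-01,  9.62968769e-01,
        -1.43043032e-01],
       [ 0.00000000e+00,  0.00000000e+00,  0.00000000e+00,
         1.00000000e+00]])}
```

Call:
servo_tool --pt "1 0 0 -0.05 0 0 0" --pt "1 -0.03 0.042 -0.089 0 0 6" --pt "1 -0.065 0.09 -0.089 0 0 12" --pt "1 -0.1 0.14 -0.089 0 0 19" --pt "1 -0.136 0.19 -0.089 0 0 26" --pt "1 -0.17 0.237 -0.089 0 0 32" --pt "1 -0.205 0.286 -0.089 0 0 38" --pt "1 -0.24 0.335 -0.089 0 0 45" --pt "1 -0.275 0.384 -0.089 0 0 51" --pt "1 -0.31 0.432 -0.089 0 0 57" --pt "1 -0.345 0.481 -0.089 0 0 63" --pt "1 -0.373 0.52 -0.089 0 0 67.4" --pt "1 -0.373 0.52 -0.089 0 0 67.4" --pt "1 -0.373 0.52 -0.089 0 0 67.4"

```text
clock: 2.85
position: [0.5776, 0.013, 0.3202]
ee_rot: [1.0, -0.017, -0.0, -0.0]
ft_force: [-0.4, -0.7, 0.1]
grip_width: 0.998
```

```bash
cat >> h.py <<'E'
def look(tag,ctr,lo,hi,rad=.09):
    T=T_wc('wrist'); im,d=eyes.camera('wrist'); cv2.imwrite(f'pics/{tag}.png',im); np.savez(f'{tag}.npz',d=d,T=T)
    P=cloud('wrist',d,T); X=P[...,:2]
    m=(d>0)&(np.linalg.norm(X-ctr,axis=2)<rad)&(P[...,2]>lo)&(P[...,2]<hi)
    r=cv2.minAreaRect((X[m]*1000).astype(np.float32)); print(tag,m.sum(),np.round(r[0],1),np.round(r[1],1),round(r[2],2),np.percentile(P[m][:,2],[5,50,95]).round(4))
E
python3 -c "
from h import *
look('w1',(.578,.0125),.145,.17)
plan([.5045,-.263,.27],-16)"
```

```text
w1 7166 [576.4  12.4] [110.8  60.2] 88.17 [0.1499 0.1551 0.1564]
clock 2.9 shift [-0.0637  0.279   0.0501] turn [-0.04  0.02 14.09]
```

View pics/w1.png

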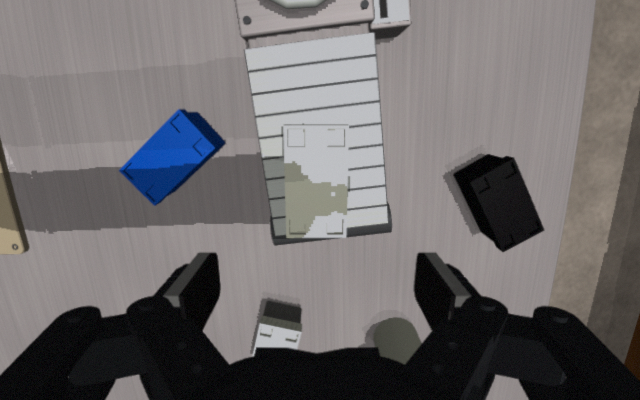

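The wrist picture shows the white-lidded tub on the slats at (316,180), the blue look-alike at (172,157), the black one at (498,202) and the lower tub at (278,330). The choice holds. Next I look at the lower tub from the same relative height.

Call:
servo_tool --pt "1 -0.013 0.056 0 0 0 3" --pt "1 -0.026 0.112 0 0 0 6" --pt "1 -0.039 0.168 0.02 0 0 9" --pt "1 -0.052 0.224 0.05 0 0 12" --pt "1 -0.064 0.279 0.085 0 0 14" --pt "1 -0.064 0.279 0.085 0 0 14" --pt "1 -0.064 0.279 0.085 0 0 14"

```text
clock: 3.78
position: [0.5044, -0.2628, 0.2353]
ee_rot: [0.99, -0.138, 0.0, -0.0]
ft_force: [0.4, 1.2, 0.4]
grip_width: 0.998
```

```bash
python3 -c "
from h import *
look('w2',(.5045,-.263),.06,.085)
plan([.5764,.0124,.2],-1.8)"
```

```text
w2 7146 [ 504.  -262.4] [110.6  60.1] 74.51 [0.065  0.0701 0.0714]
clock 3.825 shift [-0.0063 -0.2836  0.0361] turn [ -0.05  -0.05 -14.05]
```

View pics/w2.png

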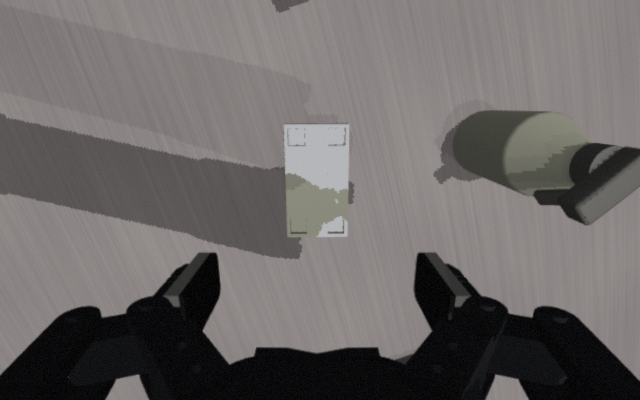

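The lower tub's lid is at (317,180), nearly the same image place as the upper tub's, so systematic errors cancel. The spray bottle is clear at (540,160). Now I grasp the upper tub.

Call:
servo_tool --pt "1 0 0 -0.035 0 0 0" --pt "1 -0.001 -0.056 -0.04 0 0 -3" --pt "1 -0.002 -0.112 -0.04 0 0 -6" --pt "1 -0.004 -0.168 -0.04 0 0 -9" --pt "1 -0.005 -0.224 -0.03 0 0 -12" --pt "1 -0.0063 -0.2836 0.0 0 0 -14" --pt "1 -0.0063 -0.2836 0.04 0 0 -14" --pt "1 -0.0063 -0.2836 0.075 0 0 -14" --pt "1 -0.0063 -0.2836 0.1 0 0 -14" --pt "1 -0.0063 -0.2836 0.115 0 0 -14" --pt "1 -0.0063 -0.2836 0.115 0 0 -14" --pt "1 -0.0063 -0.2836 0.115 0 0 -14"

```text
clock: 5.32
position: [0.5769, 0.0107, 0.1216]
ee_rot: [1.0, -0.017, 0.001, -0.0]
ft_force: [-0.5, 0.9, -0.0]
grip_width: 1.0
```

```bash
python3 -c "
from h import *
print(monitor.get_obs()['ft_force'].round(2))
plan([.5764,.0124,.121],-1.8)"
```

```text
[-0.48  0.95 -0.04]
clock 5.325 shift [-0.0006 -0.0017  0.0006] turn [-0.03 -0.11 -0.19]
```

Close with moderate force and lift a little.

Call:
servo_tool --pt "1 -0.0006 -0.0015 0 0 0 0" --pt "0.6 -0.0006 -0.0015 0 0 0 0" --pt "0.4 -0.0006 -0.0015 0 0 0 0" --pt "0.4 -0.0006 -0.0015 0 0 0 0" --pt "0.4 -0.0006 -0.0015 0 0 0 0" --pt "0.4 -0.0006 -0.0015 0 0 0 0" --pt "0.4 -0.0006 -0.0015 0 0 0 0" --pt "0.4 -0.0006 -0.0015 -0.015 0 0 0" --pt "0.4 -0.0006 -0.0015 -0.03 0 0 0" --pt "0.4 -0.0006 -0.0015 -0.06 0 0 0" --pt "0.4 -0.0006 -0.0015 -0.06 0 0 0" --grip_force 50

```text
clock: 6.7
position: [0.577, 0.0116, 0.1831]
ee_rot: [1.0, -0.018, 0.002, -0.001]
ft_force: [0.7, -0.1, -2.8]
grip_width: 0.693
```

```bash
cat > c.py <<'E'
from h import *
o=monitor.get_obs(); print(o['position'].round(4),o['ft_force'].round(2),o['grip_width'])
T=T_wc('wrist'); im,d=eyes.camera('wrist'); cv2.imwrite('pics/w3.png',im); np.save('w3.npy',d)
P=cloud('wrist',d,T); 
m=(d>0)&(np.linalg.norm(P[...,:2]-o['position'][:2],axis=2)<.08)&(abs(P[...,2]-.215)<.012); 
A=R.from_quat(o['ee_rot']); q=A.inv().apply(P[m]-o['position']); print(m.sum(),np.percentile(q,[1,50,99],axis=0).round(4))
c=np.linalg.lstsq(np.c_[q[:,:2],np.ones(len(q))],q[:,2],rcond=None)[0]; print('tilt',c)
plan([.504,-.2624,.15],-15.5)
E
python3 c.py
```

```text
[0.577  0.0116 0.1831] [ 0.69 -0.06 -2.84] 0.6927849472166354
36288 [[-0.0347 -0.0556 -0.0426]
 [-0.0002 -0.0204 -0.0345]
 [ 0.0342  0.0218 -0.0242]]
tilt [-0.00860361 -0.03928747 -0.03473011]
clock 6.75 shift [-0.0624  0.2765  0.031 ] turn [-0.05 -0.11 13.47]
```

View pics/w3.png

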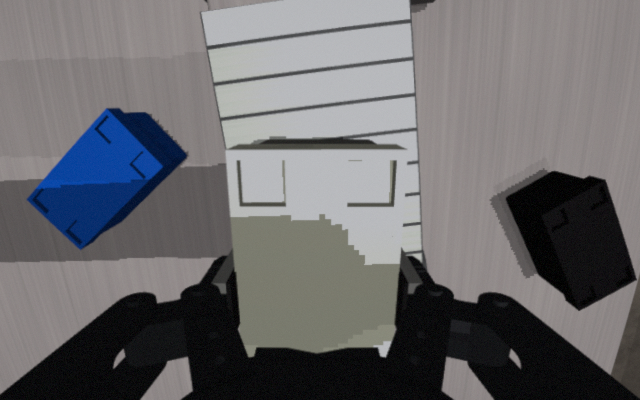

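Call:
servo_tool --pt "0.4 -0.005 0.023 -0.01 0 0 1" --pt "0.4 -0.016 0.069 -0.01 0 0 3.5" --pt "0.4 -0.027 0.12 -0.01 0 0 6" --pt "0.4 -0.038 0.17 -0.01 0 0 8" --pt "0.4 -0.05 0.22 0 0 0 11" --pt "0.4 -0.059 0.26 0.015 0 0 13" --pt "0.4 -0.0624 0.2765 0.031 0 0 13.5" --pt "0.4 -0.0624 0.2765 0.041 0 0 13.5" --pt "0.4 -0.0624 0.2765 0.041 0 0 13.5" --pt "0.4 -0.0624 0.2765 0.041 0 0 13.5"

```text
clock: 8.0
position: [0.5043, -0.2611, 0.1396]
ee_rot: [0.991, -0.134, 0.0, -0.0]
ft_force: [0.8, -0.3, -2.9]
grip_width: 0.694
```

```bash
cat > c.py <<'E'
from h import *
o=monitor.get_obs(); print(o['position'].round(4),o['ft_force'].round(2),o['grip_width'])
T=T_wc('wrist'); im,d=eyes.camera('wrist'); cv2.imwrite('pics/w4.png',im)
P=cloud('wrist',d,T); A=R.from_quat(o['ee_rot']); q=A.inv().apply((P-o['position']).reshape(-1,3)).reshape(P.shape)
m=(d>0)&(abs(q[...,0])<.025)&(q[...,1]>-.053)&(q[...,1]<-.005)&(abs(q[...,2]+.0345)<.008); g=q[m]
for _ in range(4):
    c=np.linalg.lstsq(np.c_[g[:,:2],np.ones(len(g))],g[:,2],rcond=None)[0]; g=g[abs(np.c_[g[:,:2],np.ones(len(g))]@c-g[:,2])<.0012+0*c[0]]
print('tilt',len(g),c)
m=(d>0)&(abs(q[...,0])<.04)&(q[...,1]>-.07)&(abs(q[...,2]-q[...,:2]@c[:2]-c[2])<.003); print(np.percentile(q[m],[1,99],axis=0).round(4))
# far edge
mm=m&(abs(q[...,0])<.02); print('edge y',q[mm][:,1].min())
plan([.504,-.2624,.105],-15.5)
E
python3 c.py
```

```text
[ 0.5043 -0.2611  0.1396] [ 0.82 -0.28 -2.93] 0.6941291088385766
tilt 9505 [-0.01098158 -0.02472509 -0.03497354]
[[-0.0301 -0.0554 -0.0362]
 [ 0.0294  0.0222 -0.0322]]
edge y -0.05571690556551887
clock 8.05 shift [-0.      0.0012  0.0348] turn [-0.03 -0.04  0.1 ]
```

Call:
servo_tool --pt "0.4 0 0.0015 0.01 0 0 0" --pt "0.4 0 0.0015 0.022 0 0 0" --pt "0.4 0 0.0015 0.03 0 0 0" --pt "0.4 0 0.0015 0.033 0 0 0" --pt "0.4 0 0.0015 0.036 0 0 0" --pt "0.4 0 0.0015 0.0375 0 0 0" --pt "0.4 0 0.0015 0.0375 0 0 0"

```text
clock: 8.93
position: [0.5031, -0.2639, 0.1019]
ee_rot: [0.991, -0.135, 0.0, -0.0]
ft_force: [0.1, -0.2, -2.6]
grip_width: 0.696
```

Call:
servo_tool --pt "0.4 0 -0.0005 0.001 0 0 0" --pt "0.4 0 -0.0005 0.002 0 0 0" --pt "0.4 0 -0.0005 0.002 0 0 0"

```text
clock: 9.3
position: [0.5034, -0.2636, 0.1008]
ee_rot: [0.991, -0.135, 0.0, -0.0]
ft_force: [-3.4, 1.9, 9.1]
grip_width: 0.691
```

Contact came at the expected height. I release, then rise.

Call:
servo_tool --pt "0.75 0 0 0 0 0 0" --pt "0.85 0 0 0 0 0 0" --pt "1 0 0 0 0 0 0" --pt "1 0 0 0 0 0 0" --pt "1 0 0 0 0 0 0" --pt "1 0 0 -0.03 0 0 0" --pt "1 0 0 -0.08 0 0 0" --pt "1 0 0 -0.14 0 0 0" --pt "1 0 0 -0.195 0 0 0" --pt "1 0 0 -0.195 0 0 0" --pt "1 0 0 -0.195 0 0 0"

```text
clock: 10.68
position: [0.503, -0.2632, 0.2942]
ee_rot: [0.991, -0.135, -0.0, -0.0]
ft_force: [-0.5, -0.4, -0.2]
grip_width: 1.0
```

```bash
python3 -c "
from h import *
look('w5',(.504,-.2624),.12,.15)
d=np.load('w5.npz');P=cloud('wrist',d['d'],d['T']);m=(np.linalg.norm(P[...,:2]-[.504,-.2624],axis=2)<.03)&(P[...,2]>.12)
q=P[m]-[.504,-.2624,0];print(np.linalg.lstsq(np.c_[q[:,:2],np.ones(len(q))],q[:,2],rcond=None)[0])
"
```

```text
w5 7432 [ 504.  -262.7] [110.2  60.3] 74.59 [0.1299 0.1351 0.1364]
[1.61577566 6.01450368 0.26583808]
```

View pics/w5.png

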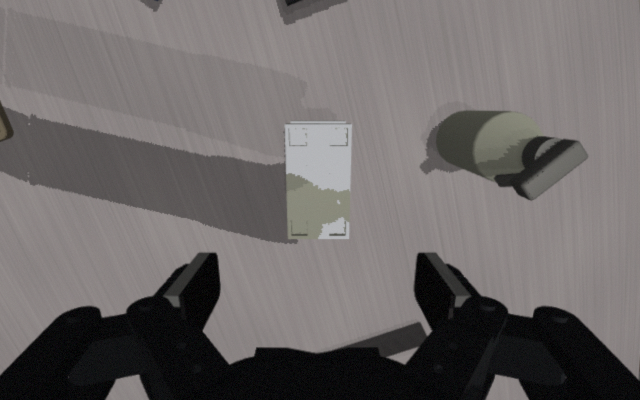

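The lid top is now at 0.135 m (65 + 70 mm), centre (504.0, -262.7) and yaw unchanged. The tub is seated level at (318,181). On to the wheel.

```bash
python3 -c "
from h import *
plan([.575,.225,.34],10)"
```

```text
clock 10.725 shift [-0.061  -0.4896 -0.0462] turn [ -0.04   0.1  -25.52]
```

Call:
servo_tool --pt "1 -0.007 -0.055 -0.03 0 0 -3" --pt "1 -0.014 -0.11 -0.046 0 0 -6" --pt "1 -0.021 -0.165 -0.046 0 0 -9" --pt "1 -0.028 -0.22 -0.046 0 0 -12" --pt "1 -0.034 -0.275 -0.046 0 0 -15" --pt "1 -0.041 -0.33 -0.046 0 0 -18" --pt "1 -0.048 -0.385 -0.046 0 0 -21" --pt "1 -0.055 -0.44 -0.046 0 0 -24" --pt "1 -0.061 -0.49 -0.046 0 0 -25.5" --pt "1 -0.061 -0.49 -0.046 0 0 -25.5" --pt "1 -0.061 -0.49 -0.046 0 0 -25.5"

```text
clock: 12.1
position: [0.5754, 0.2244, 0.3394]
ee_rot: [0.996, 0.087, -0.001, 0.001]
ft_force: [0.4, -1.6, -0.1]
grip_width: 1.002
```

```bash
cat > d.py <<'E'
from h import *
import sys
o=monitor.get_obs(); print(o['position'].round(4),o['clock'])
T=T_wc('wrist'); im,d=eyes.camera('wrist'); tag=sys.argv[1]; cv2.imwrite(f'pics/{tag}.png',im); np.savez(f'{tag}.npz',d=d,T=T)
for n in ['wheel_hub','handle_grip','pointer_tip','set_line']: print(n,find('wrist',n,T))
P=cloud('wrist',d,T)
m=(d>0)&(P[...,2]>.165)&(P[...,2]<.19)&(np.linalg.norm(P[...,:2]-[.575,.225],axis=2)<.12); print('handle top',m.sum(),P[m].mean(0).round(4),np.ptp(P[m],axis=0).round(4))
m=(d>0)&(P[...,2]>.113)&(P[...,2]<.135)&(np.linalg.norm(P[...,:2]-[.575,.225],axis=2)<.09); r=cv2.minEnclosingCircle((P[m][:,:2]*1000).astype(np.float32)); print('rim',m.sum(),r)
E
python3 d.py w6
```

```text
[0.5754 0.2244 0.3394] 12.1
wheel_hub [(0.96, [0.571, 0.229, 0.127])]
handle_grip [(0.59, [0.568, 0.227, 0.123]), (0.42, [0.659, 0.412, 0.004])]
pointer_tip [(0.76, [0.649, 0.209, 0.088])]
set_line [(0.88, [0.58, 0.182, 0.085])]
handle top 395 [0.5764 0.2689 0.1759] [0.0202 0.0204 0.0148]
rim 3862 ((566.78076171875, 227.97227478027344), 53.64982223510742)
```

View pics/w6.png

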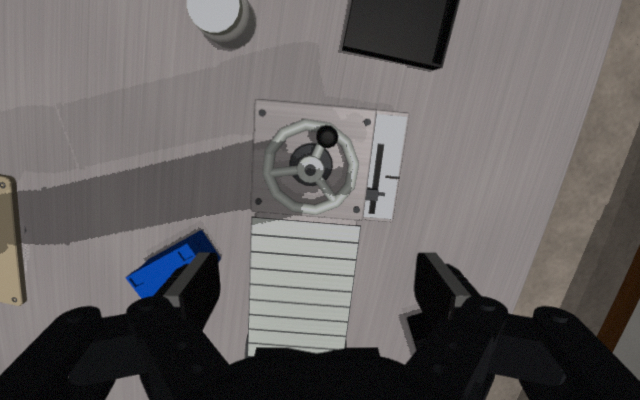

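The picture shows the hub at (311,170), the handle top at (327,136), the pointer at about (374,195) and the set line at about (393,177). I view a crop of the ledge.

```bash
python3 -c "
from h import *
im=cv2.imread('pics/w6.png'); a=cv2.resize(im[130:225,350:420],(560,600),fx=0,fy=0,interpolation=cv2.INTER_CUBIC); cv2.imwrite('pics/crop2.png',a); print(560/70,600/95)
T=np.load('w6.npz')['T']
print('hub',at_z('wrist',[311,170],.128,T).round(4))
e=at_z('wrist',[[253,222],[248,345],[360,228],[345,345]],.085,T); print(e.round(4)); print(np.degrees(np.arctan2(-(e[0]-e[1])[0],(e[0]-e[1])[1])),np.degrees(np.arctan2(-(e[2]-e[3])[0],(e[2]-e[3])[1])))
"
```

```text
8.0 6.315789473684211
hub [[0.5682 0.2269 0.128 ]]
[[ 0.5072  0.1402  0.085 ]
 [ 0.522  -0.0485  0.085 ]
 [ 0.6432  0.1558  0.085 ]
 [ 0.6598 -0.0236  0.085 ]]
4.467831389231664 5.288005786525449
```

View pics/crop2.png

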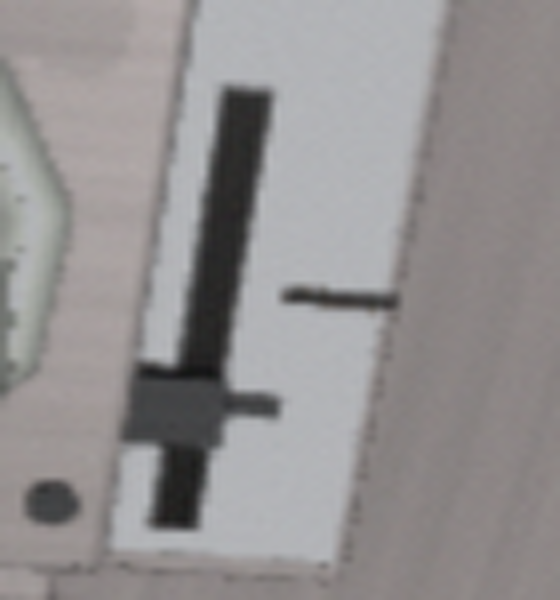

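```bash
python3 -c "
from h import *
T=np.load('w6.npz')['T']
L=at_z('wrist',[[385.6,176.7],[399.75,177.8],[374,130],[363.5,217.5],[406,115],[393,218]],.075,T); print(L.round(4))
for z in (.077,.081):
  t=at_z('wrist',[384.75,194.3],z,T)[0]
  for a in (4.5,5.,5.5):
    u=np.array([-np.sin(np.radians(a)),np.cos(np.radians(a))]); dy=(L[:2,:2].mean(0)-t[:2])@u*1000; print(z,a,dy.round(2),dy/2.5)
v=L[4]-L[5];print(np.degrees(np.arctan2(-v[0],v[1])), np.linalg.norm(L[0]-L[1]))
v=L[1]-L[0];print(np.degrees(np.arctan2(v[1],v[0])))
plan([.5764,.2689,.20],0)
"
```

```text
[[0.6627 0.2251 0.075 ]
 [0.6807 0.2268 0.075 ]
 [0.6358 0.2789 0.075 ]
 [0.6466 0.1674 0.075 ]
 [0.67   0.3031 0.075 ]
 [0.6847 0.1734 0.075 ]]
0.077 4.5 22.44 8.974151884677571
0.077 5.0 22.37 8.948860594555162
0.077 5.5 22.31 8.922887814051553
0.081 4.5 21.48 8.592819109573627
0.081 5.0 21.41 8.5642528555671
0.081 5.5 21.34 8.535034400547767
6.472306669639983 0.018044707640604413
5.581237839510856
clock 12.35 shift [ 0.0084 -0.0441  0.141 ] turn [-0.01 -0.01  9.88]
```

Call:
servo_tool --pt "1 0.0087 -0.0437 0.04 0 0 0" --pt "1 0.0087 -0.0437 0.09 0 0 0" --pt "1 0.0087 -0.0437 0.14 0 0 0" --pt "1 0.0087 -0.0437 0.18 0 0 0" --pt "1 0.0087 -0.0437 0.197 0 0 0" --pt "1 0.0087 -0.0437 0.197 0 0 0" --pt "0.5 0.0087 -0.0437 0.197 0 0 0" --pt "0.1 0.0087 -0.0437 0.197 0 0 0" --pt "0.1 0.0087 -0.0437 0.197 0 0 0" --pt "0.1 0.0087 -0.0437 0.197 0 0 0" --pt "0.1 0.0087 -0.0437 0.197 0 0 0" --pt "0.1 0.0087 -0.0437 0.197 0 0 0" --grip_force 60

```text
clock: 13.85
position: [0.5768, 0.2697, 0.1446]
ee_rot: [0.996, 0.087, 0.0, -0.0]
ft_force: [-2.1, -0.6, 6.4]
grip_width: 0.23
```

```bash
cat > e.py <<'E'
from h import *
import sys
# clockwise arc about hub from the present handle angle; tool shifts per row
C=np.array([.5672,.2277]); o=monitor.get_obs(); A=R.from_quat(o['ee_rot']); p=o['position']; v=p[:2]-C
print('clock',o['clock'],p.round(4),'r',np.linalg.norm(v).round(4),'phi',np.degrees(np.arctan2(v[1],v[0])).round(1),o['ft_force'].round(1),o['torque'].round(1),o['grip_width'])
phi=np.arctan2(v[1],v[0]); off=float(sys.argv[1]); n=int(sys.argv[2]); tot=np.radians(float(sys.argv[3]))
phi0=np.radians(off)
for i in range(1,n+1):
    a=phi0-tot*i/n; q=np.r_[C+.042*np.array([np.cos(a),np.sin(a)]),p[2]]; s=A.inv().apply(q-p); print(f'[0.1, {s[0]:.4f}, {s[1]:.4f}, 0, 0, 0, 0],',end=' ')
E
python3 e.py 77.4 18 270
```

```text
clock 13.85 [0.5768 0.2697 0.1446] r 0.0431 phi 77.1 [-2.1 -0.6  6.4] [-0.1  0.3  0. ] 0.2301753876333955
[0.1, 0.0088, 0.0065, 0, 0, 0, 0], [0.1, 0.0166, 0.0142, 0, 0, 0, 0], [0.1, 0.0221, 0.0237, 0, 0, 0, 0], [0.1, 0.0249, 0.0343, 0, 0, 0, 0], [0.1, 0.0249, 0.0453, 0, 0, 0, 0], [0.1, 0.0220, 0.0559, 0, 0, 0, 0], [0.1, 0.0165, 0.0654, 0, 0, 0, 0], [0.1, 0.0088, 0.0731, 0, 0, 0, 0], [0.1, -0.0007, 0.0786, 0, 0, 0, 0], [0.1, -0.0113, 0.0814, 0, 0, 0, 0], [0.1, -0.0223, 0.0814, 0, 0, 0, 0], [0.1, -0.0329, 0.0785, 0, 0, 0, 0], [0.1, -0.0424, 0.0730, 0, 0, 0, 0], [0.1, -0.0501, 0.0653, 0, 0, 0, 0], [0.1, -0.0556, 0.0558, 0, 0, 0, 0], [0.1, -0.0584, 0.0452, 0, 0, 0, 0], [0.1, -0.0584, 0.0342, 0, 0, 0, 0], [0.1, -0.0556, 0.0236, 0, 0, 0, 0],
```

Call:
servo_tool --pt "0.1 0.0088 0.006 -0.001 0 0 0" --pt "0.1 0.0166 0.0137 -0.001 0 0 0" --pt "0.1 0.0221 0.0232 -0.001 0 0 0" --pt "0.1 0.0249 0.0338 -0.001 0 0 0" --pt "0.1 0.0249 0.0448 -0.001 0 0 0" --pt "0.1 0.022 0.0554 -0.001 0 0 0"

```text
clock: 14.6
position: [0.6079, 0.2195, 0.1446]
ee_rot: [0.996, 0.087, 0.0, -0.001]
ft_force: [-2.2, 6.8, 1.0]
grip_width: 0.222
```

```bash
python3 e.py -12.6 18 270
```

```text
clock 14.6 [0.6079 0.2195 0.1446] r 0.0415 phi -11.4 [-2.2  6.8  1. ] [ 1.3  0.7 -0.1] 0.2219250640449482
[0.1, -0.0053, 0.0105, 0, 0, 0, 0], [0.1, -0.0131, 0.0182, 0, 0, 0, 0], [0.1, -0.0226, 0.0237, 0, 0, 0, 0], [0.1, -0.0332, 0.0265, 0, 0, 0, 0], [0.1, -0.0442, 0.0265, 0, 0, 0, 0], [0.1, -0.0548, 0.0236, 0, 0, 0, 0], [0.1, -0.0642, 0.0181, 0, 0, 0, 0], [0.1, -0.0720, 0.0103, 0, 0, 0, 0], [0.1, -0.0774, 0.0008, 0, 0, 0, 0], [0.1, -0.0803, -0.0098, 0, 0, 0, 0], [0.1, -0.0802, -0.0207, 0, 0, 0, 0], [0.1, -0.0774, -0.0313, 0, 0, 0, 0], [0.1, -0.0719, -0.0408, 0, 0, 0, 0], [0.1, -0.0641, -0.0485, 0, 0, 0, 0], [0.1, -0.0546, -0.0540, 0, 0, 0, 0], [0.1, -0.0440, -0.0568, 0, 0, 0, 0], [0.1, -0.0330, -0.0568, 0, 0, 0, 0], [0.1, -0.0225, -0.0539, 0, 0, 0, 0],
```

Call:
servo_tool --pt "0.1 -0.0053 0.0105 0 0 0 0" --pt "0.1 -0.0131 0.0182 0 0 0 0" --pt "0.1 -0.0226 0.0237 0 0 0 0" --pt "0.1 -0.0332 0.0265 0 0 0 0" --pt "0.1 -0.0442 0.0265 0 0 0 0" --pt "0.1 -0.0548 0.0236 0 0 0 0" --pt "0.1 -0.0642 0.0181 0 0 0 0" --pt "0.1 -0.072 0.0103 0 0 0 0" --pt "0.1 -0.0774 0.0008 0 0 0 0" --pt "0.1 -0.0803 -0.0098 0 0 0 0" --pt "0.1 -0.0802 -0.0207 0 0 0 0" --pt "0.1 -0.0774 -0.0313 0 0 0 0" --pt "0.1 -0.0719 -0.0408 0 0 0 0" --pt "0.1 -0.0641 -0.0485 0 0 0 0" --pt "0.1 -0.0546 -0.054 0 0 0 0" --pt "0.1 -0.044 -0.0568 0 0 0 0" --pt "0.1 -0.033 -0.0568 0 0 0 0" --pt "0.1 -0.0225 -0.0539 0 0 0 0" --pt "0.1 -0.0225 -0.0539 0 0 0 0"

```text
clock: 16.98
position: [0.5763, 0.2697, 0.1447]
ee_rot: [0.996, 0.088, -0.0, -0.001]
ft_force: [-0.9, 6.8, -0.7]
grip_width: 0.224
```

```bash
python3 - <<'E'
from h import *
T=T_wc('wrist'); im,d=eyes.camera('wrist'); cv2.imwrite('pics/w7.png',im); np.savez('w7.npz',d=d,T=T)
for z in [.078]:
    K=eyes.camera_info('wrist')
    C=np.linalg.inv(T); p=C[:3,:3]@np.array([.6628,.2259,z])+C[:3,3]; print('line end cam',p, p[:2]/p[2]*330+[317,200])
print(find('wrist','pointer_tip',T))
E
python3 e.py 77.4 10 103
```

```text
line end cam [0.07769896 0.06567709 0.23599951] [425.64707053 291.83679769]
[]
clock 17.075 [0.5762 0.2697 0.1447] r 0.043 phi 77.9 [-0.5  6.9 -0.8] [ 1.6  0.  -0. ] 0.22117459493127598
[0.1, 0.0066, 0.0045, 0, 0, 0, 0], [0.1, 0.0126, 0.0092, 0, 0, 0, 0], [0.1, 0.0176, 0.0148, 0, 0, 0, 0], [0.1, 0.0215, 0.0213, 0, 0, 0, 0], [0.1, 0.0242, 0.0283, 0, 0, 0, 0], [0.1, 0.0256, 0.0357, 0, 0, 0, 0], [0.1, 0.0256, 0.0433, 0, 0, 0, 0], [0.1, 0.0243, 0.0507, 0, 0, 0, 0], [0.1, 0.0217, 0.0578, 0, 0, 0, 0], [0.1, 0.0179, 0.0643, 0, 0, 0, 0],
```

Remaining about 2.3–2.65 rad; I wind 138° (2.4 rad), then let go and check.

```bash
python3 e.py 77.4 12 138
```

```text
clock 17.075 [0.5762 0.2697 0.1447] r 0.043 phi 77.9 [-0.5  6.9 -0.8] [ 1.6  0.  -0. ] 0.22117459493127598
[0.1, 0.0074, 0.0050, 0, 0, 0, 0], [0.1, 0.0138, 0.0104, 0, 0, 0, 0], [0.1, 0.0191, 0.0170, 0, 0, 0, 0], [0.1, 0.0229, 0.0245, 0, 0, 0, 0], [0.1, 0.0252, 0.0326, 0, 0, 0, 0], [0.1, 0.0258, 0.0410, 0, 0, 0, 0], [0.1, 0.0247, 0.0493, 0, 0, 0, 0], [0.1, 0.0220, 0.0573, 0, 0, 0, 0], [0.1, 0.0177, 0.0646, 0, 0, 0, 0], [0.1, 0.0121, 0.0708, 0, 0, 0, 0], [0.1, 0.0053, 0.0758, 0, 0, 0, 0], [0.1, -0.0023, 0.0794, 0, 0, 0, 0],
```

Then open, and rise to above the hub to look.

Call:
servo_tool --pt "0.1 0.0074 0.005 0 0 0 0" --pt "0.1 0.0138 0.0104 0 0 0 0" --pt "0.1 0.0191 0.017 0 0 0 0" --pt "0.1 0.0229 0.0245 0 0 0 0" --pt "0.1 0.0252 0.0326 0 0 0 0" --pt "0.1 0.0258 0.041 0 0 0 0" --pt "0.1 0.0247 0.0493 0 0 0 0" --pt "0.1 0.022 0.0573 0 0 0 0" --pt "0.1 0.0177 0.0646 0 0 0 0" --pt "0.1 0.0121 0.0708 0 0 0 0" --pt "0.1 0.0053 0.0758 0 0 0 0" --pt "0.1 -0.0023 0.0794 0 0 0 0" --pt "0.1 -0.0023 0.0794 0 0 0 0"

```text
clock: 18.7
position: [0.5873, 0.192, 0.1447]
ee_rot: [0.996, 0.088, 0.0, -0.002]
ft_force: [-1.0, 9.1, -1.8]
grip_width: 0.221
```

Call:
servo_tool --pt "0.5 0 0 0 0 0 0" --pt "1 0 0 0 0 0 0" --pt "1 0 0 0 0 0 0" --pt "1 0 0 0 0 0 0" --pt "1 0 0 -0.04 0 0 0" --pt "1 0 0 -0.09 0 0 0" --pt "1 0 0 -0.14 0 0 0" --pt "1 0 -0.035 -0.18 0 0 0" --pt "1 0 -0.035 -0.195 0 0 0" --pt "1 0 -0.035 -0.195 0 0 0" --pt "1 0 -0.035 -0.195 0 0 0"

```text
clock: 20.08
position: [0.5817, 0.2228, 0.3384]
ee_rot: [0.996, 0.086, -0.001, 0.001]
ft_force: [0.4, -0.1, -0.3]
grip_width: 1.001
```

```bash
python3 d.py w8; python3 -c "
from h import *
im=cv2.imread('pics/w8.png'); T=np.load('w8.npz')['T']; C=np.linalg.inv(T); p=C[:3,:3]@np.array([.6628,.2259,.075])+C[:3,3]; u=(p[:2]/p[2]*330.5+[316.7,200.6]).astype(int); x,y=max(u[0]-40,0),max(u[1]-45,0); print(x,y)
cv2.imwrite('pics/crop3.png',cv2.resize(im[y:y+90,x:x+80],(560,630)[:2] if 0 else (528,594),interpolation=cv2.INTER_CUBIC))"
```

```text
[0.5817 0.2228 0.3384] 20.075
wheel_hub [(0.83, [0.574, 0.229, 0.126])]
handle_grip [(0.7, [0.57, 0.227, 0.124])]
pointer_tip [(0.76, [0.647, 0.227, 0.087])]
set_line [(0.77, [0.58, 0.184, 0.083])]
handle top 352 [0.5868 0.1931 0.1753] [0.0201 0.0203 0.0151]
rim 4003 ((566.843994140625, 227.5916290283203), 53.93585968017578)
341 129
```

View pics/crop3.png

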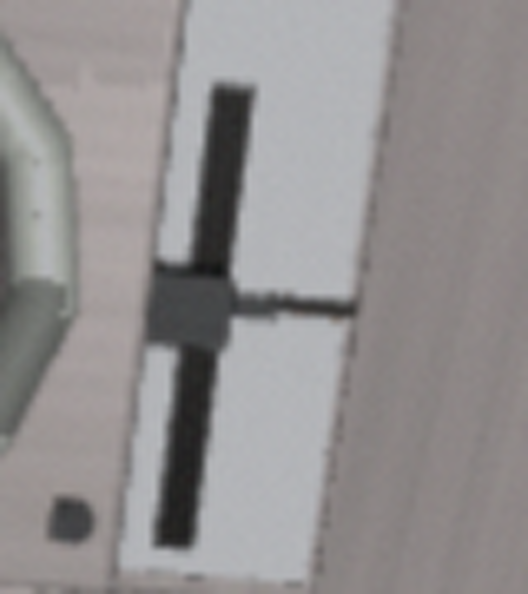

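The crop shows the pointer tip at (275,306) running into the set line's left end at (278,302), so it is within about 1 mm. I check the stack and bystanders once more, then hand in.

```bash
python3 - <<'E'
from h import *
T=T_wc('scene'); im,d=eyes.camera('scene')
for n in ['spray_bottle','food_tray','spice_jar']: print(n,find('scene',n,T))
P=cloud('scene',d,T); m=(d>0)&(np.linalg.norm(P[...,:2]-[.505,-.263],axis=2)<.09)&(P[...,2]>.125)&(P[...,2]<.145)
r=cv2.minAreaRect((P[m][:,:2]*1000).astype(np.float32)); print(m.sum(),r,P[m][:,2].mean())
o=monitor.get_obs(); print(o['clock'],o['ft_force'].round(1))
print(ticket.hand_in())
E
```

```text
spray_bottle [(0.73, [0.712, -0.283, 0.121])]
food_tray [(0.85, [0.645, 0.467, -0.0])]
spice_jar [(0.67, [0.454, 0.372, 0.058])]
669 ((505.6293640136719, -262.86260986328125), (109.84049224853516, 65.5747299194336), 75.04174041748047) 0.13386346048741551
20.525 [-0.7  0.5 -0.9]
the job is handed in; nothing more can be done
None
```

I stacked the tub, wound the wheel to the set line, and handed the job in at about 20.5 s of the 67 s allowed. No verdict was reported.

- **Stack:** After release, the upper tub's lid top measured 135 mm above the bench, which is the proper stacked height (65 + 70 mm). Its centre and yaw matched the lower tub's earlier position to within about 1 mm and 0.1°.
- **Wheel:** I wound it about 8.7 rad clockwise in two stages. The last close picture shows the pointer tip running into the set line, within about 1 mm. The handle is released.
- **Bystanders:** The spray bottle, food tray and jar were all found within about 8 mm of their first readings, which is near the networks' accuracy.
- **Robot:** The gripper hung clear above the wheel, with about 1 N on the force sensor.

Three readings did not come out clean, and none changed the result:
- While gripped, the upper tub was tilted about 1.4°. My plane fit of the tilt after release failed, so levelness is judged only from the lid's height and outline.
- The networks' handle and set-line positions were off, so I used my own pixel and depth measurements for both.
- The pointer's height above the ledge is not given, which left the turn needed uncertain by about 0.4 rad. I aimed between the two estimates.

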